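# Wind a worm-driven microscope stage on to its index stop

### The job

Using only the handwheel, wind the rotary stage on: turn the wheel clockwise as seen from above, as many turns as it takes, until the dog on the round table meets the stop post and the wheel stiffens. Then seat it by taking the handle on about a tenth of a turn against the springy hub (never more than a sixth of a turn) and holding it there a moment, let the handle spring back and leave it, with the dog still against the stop. Do not push the round table by hand, and leave the things lying around it where they are.

Things in the scene. Friction and masses are not known exactly. Their poses are not given: they have to be found in the camera images.
- stage: Fixed rotary stage: cream slab 210 x 380 x 18 mm (its x by y), from x = -120 to +90 mm; origin on the bench, x away from the robot at yaw 0. On it: at (0, -80) mm a black square housing 48 mm high with the round steel table (150 mm wide, top 68 mm above the bench; glass disc on it up to 80 mm); at (-10, 120) mm an aluminium drive box with a sloping top carrying the handwheel.
- wheel_centre (a point): Centre of the upper face of the black handwheel's disc (132 mm wide, 10 mm thick), on its axis; a hub 40 mm wide stands 10 mm above the face. z is the wheel's axis, leaning 20 degrees (0.35 rad) from vertical to the stage's -x; x points to the handle and turns with the wheel, which may start at any angle. The wheel turns without end, with 1 to 2 N at the handle.
- handle: Upright steel handle of the handwheel: a round spinning sleeve, 25 mm wide (20 mm at its ends), 55 mm long, parallel to the wheel's axis and 50 mm from it. Origin at the centre of its foot, on the disc's face; z along it to its free end. It can be pushed round from behind with closed fingers; apart from the wheel's hub nothing stands within its circle.
- crank (a joint): Wind-up of the spring in the wheel's hub, rad: how far the wheel is turned clockwise ahead of the worm shaft. 0 relaxed, 0.1 to 0.2 while winding; with the table at its stop it grows as the handle is pushed on, by 10 N at the handle per rad (a tenth of a turn is 0.63 rad). Springs back when let go.
- dog_face (a point): Middle of the leading side of the table's dog, a steel lug 18 mm wide, 10 mm thick, that stands 35 mm out from the table's rim on the robot's side; 97 mm from the table's axis, 62 mm above the bench. It travels clockwise seen from above, to the stop post.
- stop_face (a point): Point on the stop post that meets the dog: a fixed steel post 24 x 16 mm, top 71 mm above the bench, on the slab beside the table, towards the handwheel. The two points coincide when the dog is at the stop; at the start they are 32 to 50 mm apart.
- table_disc (a joint): Angle of the round table, rad: 0 with the dog hard against the stop, negative before it (-0.52 to -0.33 at the start). Turning the handwheel clockwise seen from above drives the table clockwise through a 45:1 worm: 8 degrees of table per turn of the wheel, so about 2.3 to 3.8 turns are needed. The worm does not run back by itself.
- steel_case: Bystander: flat aluminium instrument case with green corners, 100 x 180 x 36 mm, origin under its centre, beyond the stage.
- petri_dish: Bystander: shallow glass dish, 90 mm wide, 16 mm high, origin under its centre, to the left of the stage (its +y side).
- torch: Bystander: black pocket torch, 130 x 30 x 26 mm, lying; origin under its barrel, to the right of the stage (its -y side).
- slide_box: Bystander: white slide box with a blue lid, 87 x 62 x 31 mm, origin under its centre, beyond the stage.

How it is judged:
By the outcome, as a careful person would: the job done as asked, in the order asked, and still so for the second after the job is handed in, with the robot touching nothing.
It also fails if it takes over 67 s, if anything falls off the work surface, if the arm or the gripper's body presses on something with over 40 N, if the wrist force passes 120 N, or if a joint passes its speed limit or range.

### The arm

A 7-joint arm with a two-finger parallel gripper is mounted at the origin on the work surface. World frame = base frame: x ahead of the robot, y to its left, z up, the work surface at z = 0. Lengths are in m, angles in rad, forces in N, time in s.
With the tool pointing down it reaches from about 0.425 to 0.95 m from the base axis. Payload 4.7 kg.
Tool frame: the origin (TCP) lies midway between the tips of the shut fingers; the grasp point (between the pads) lies 19 mm behind it; z points along the fingers, y is the line along which they close (so a half turn about z gives the same grasp; the last joint's range is limited). The gripper opens to 85 mm and grips with 20 to 120 N. Pads are 22 mm wide; open, the fingers measure 114 mm over their backs; the gripper's body (76 mm by 85 mm) begins 54 mm behind the grasp point. The pads swing forward as they close: fully open they stand 13 mm farther back than shut.
Start: joints at [-1.187, 0.469, -0.049, 1.532, 0.024, 1.141, -0.082], TCP at [0.271, 0.618, 0.231] pointing down, gripper open.
Joint ranges: [-2.59, 2.59], [-0.33, 1.99], [-1.39, 1.29], [0.1, 2.45], [-1.04, 4.18], [0.21, 1.99], [-2.66, 2.66]. Speed limits (rad/s): [2.57, 2.57, 3.14, 3.14, 3.14, 3.14, 3.14].

### API

Orientations are given as a 3x3 rotation matrix whose columns are the frame's x, y, z axes.
In Python, from rig import arm, telemetry, viewer, finish_job, spotter gives the robot as it stands. Calls block until the motion is done:
- arm.movep(position, orientation): joint-space move of the TCP to a pose.
- arm.move_l(position, attitude=None, feed=0.15, until_force=None): straight line of the TCP; attitude=None keeps the orientation; feed is the mean speed in m/s. With until_force (N) it stops when the force on the tool has changed by that much, and returns True; else False.
- arm.move_joints(angles): joint-space move.
- arm.command_gripper(opening, newtons=None): finger opening in m; newtons is the grip in N (None keeps the last); returns when the fingers have stopped.
- arm.sleep(seconds).
- arm.inverse_kinematics(position, orientation): joint angles nearest the present ones, or None.
- telemetry.sense(): the state.
- viewer.camera(name): name is "scene" or "top" or "wrist"; returns (picture, depth): 420x560x3 uint8, red, green, blue; 420x560 float32, m along the optical axis (not along the pixel's ray), 0 where there is no reading.
- viewer.camera_params(name): a dict with "K" (3x3 intrinsics, pixels), "dist" ([k1, k2, p1, p2, k3] as OpenCV has them; the pictures are not rectified), "position" and "rotation" of the camera in the world; the wrist camera has in their place "tool_from_camera" (4x4, takes a point from camera to tool coordinates, whose origin is the TCP and whose axes are the flange's). Camera axes: x right, y down, z forward; pixel columns grow to the right and rows downward; lengths in m; the calibration is good to about 2 mm. A picture is of the moment at which its call begins: read the wrist's pose just before it. camera_params takes no time and is no camera call.
A pose or a line that the arm cannot do raises arm.Unreachable and nothing moves.
- finish_job(): hands the job in; it is judged then, once.
Trained networks look in the newest picture that a camera, given by its name, has taken for a name from the list of things; names that differ only in an ending like _2 or _b are one class to them, and where a whole thing is asked for, a point or a joint stands for the part that bears it (a point fixed in the world has none). Each returns a list of dicts, best first, with "score" (0 to 1); they miss things now and then, are a little off and sometimes report something else, mostly with a low value. They report only what shows in the picture. A call takes as long as a camera call.
- spotter.spot_in(camera, name): "position" ([x, y, z] in m, in world coordinates, good to about 4 mm: the middle of the surface that is visible of it).
- spotter.regions_of(camera, name): "region" (420x560 bool, what is visible of it).
- spotter.tip_of(camera, name): "position" ([x, y, z] in m, in world coordinates, good to about 4 mm: a listed point, or the origin of a listed thing).
The state is a dict: "time_s": time; "joint_pos": joint angles; "qd": joint speeds; "joint_efforts": joint torques, N m; "position": TCP position; "tcp_rot": TCP orientation; "wrist_force": force on the tool from outside, world axes, zero at the start; "ft_torque": the same for the moment, N m; "finger_gap": finger opening in m; "gripper_force": force on a finger pad.
Only numpy, scipy, OpenCV 4.12 (cv2) and the standard library are available. Lean on these libraries where they do the work, as an engineer would, in place of code of your own. Each camera call takes 0.05 s, during which the arm holds its last target. There are 200 camera calls.

## Working session

There is one attempt and no reset: what is moved stays moved. The work goes in short steps, each a Python script; the robot and the scene stay as the last script left them, time stands still between calls to the robot, and variables do not carry over. Pictures are saved under pics/ and viewed, at most 10 in all, crops included, and the job is handed in when it is done.

```bash
ls; mkdir -p pics; python3 - <<'E'
from rig import arm, telemetry, viewer, finish_job, spotter
import cv2,numpy as np
s=telemetry.sense();print(s['time_s'],s['position'])
ims=[]
for c in("scene","top"):
    im,d=viewer.camera(c);ims.append(im)
    for n in("stage","wheel_centre","handle","dog_face","stop_face"):
        try:
            print(c,n,[(np.round(r['position'],4),round(r['score'],2)) for r in spotter.tip_of(c,n)[:2]])
        except Exception as e: print(c,n,e)
    p=viewer.camera_params(c);print(np.round(p['position'],3))
cv2.imwrite("pics/a.png",cv2.resize(np.vstack(ims)[:,:,::-1],(400*1,600)) if 0 else ims[0][:,:,::-1])
cv2.imwrite("pics/b.png",ims[1][:,:,::-1])
print(telemetry.sense()['time_s'])
E
```

```text
pics
rig.py
0.0 [0.27056605 0.61774604 0.23023639]
scene stage []
scene wheel_centre []
scene handle []
scene dog_face [(array([ 0.4755, -0.2538,  0.0622]), 0.7), (array([ 5.393e-01, -4.521e-01, -5.000e-04]), 0.47)]
scene stop_face [(array([ 0.4692, -0.2097,  0.0624]), 0.81), (array([ 0.5679, -0.1458,  0.0013]), 0.32)]
[ 0.943 -0.499  1.065]
top stage [(array([ 5.724e-01, -1.438e-01, -1.000e-04]), 0.78)]
top wheel_centre [(array([ 0.5666, -0.0219,  0.0845]), 0.95)]
top handle [(array([0.538 , 0.021 , 0.0708]), 0.38)]
top dog_face [(array([ 0.472 , -0.2518,  0.0613]), 0.87)]
top stop_face [(array([ 0.4722, -0.2084,  0.0642]), 0.55)]
[ 0.41  -0.029  1.301]
0.6
```

View pics/a.png

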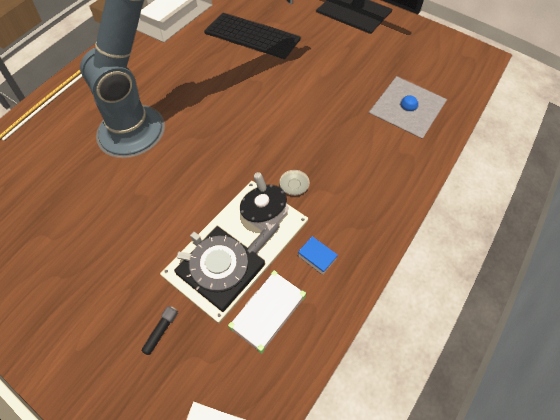

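View pics/b.png

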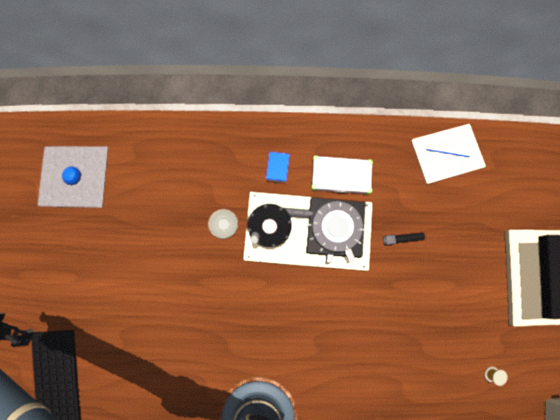

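The scene and top views agree: the wheel is at about (268,226) in the top picture, with the handle near (254,240) on its robot-left side. The dog is near (349,255) and the stop post near (330,258). The stage is almost square to the robot. Next I'll refine the yaw, wheel plane and handle position, and check IK around the circle.

```bash
cat > h.py <<'E'
from rig import arm, telemetry, viewer, finish_job, spotter
import cv2,numpy as np
def cloud(c):
    im,d=viewer.camera(c);p=viewer.camera_params(c)
    v,u=np.mgrid[:420,:560]
    n=cv2.undistortPoints(np.stack([u,v],-1).reshape(-1,1,2).astype(float),p['K'],np.array(p['dist'])).reshape(420,560,2)
    P=np.dstack([n,np.ones((420,560))])*d[...,None]
    return im,d,P@np.array(p['rotation']).T+p['position']
try:
    o,yaw=np.load('geo.npy',allow_pickle=True)
    a=np.radians(20);c,s=np.cos(yaw),np.sin(yaw);Rz=np.array([[c,-s,0],[s,c,0],[0,0,1]])
    ex=Rz@[np.cos(a),0,np.sin(a)];ey=Rz@[0,1,0];n=Rz@[-np.sin(a),0,np.cos(a)]  # wheel frame at stage
    pt=lambda th,r=.05,h=.018:o+r*(np.cos(th)*ex+np.sin(th)*ey)+h*n
    ang=lambda p:np.arctan2((p-o)@ey,(p-o)@ex)
except FileNotFoundError: pass
E
python3 - <<'E'
from h import *
im,d,P=cloud("top")
z=P[...,2];m=(d>0)&(abs(z-.018)<.005)&(abs(P[...,0]-.57)<.2)&(abs(P[...,1]+.14)<.25)
k=cv2.morphologyEx(m.astype(np.uint8),cv2.MORPH_OPEN,np.ones((3,3)))
q=P[k>0][:,:2];r=cv2.minAreaRect(q.astype(np.float32)*1000);print(r)
w,h_=r[1];yaw=np.radians(r[2] if w<h_ else r[2]-90)
c,s=np.cos(yaw),np.sin(yaw);R=np.array([[c,-s],[s,c]])
org=np.array(r[0])/1000-R@[-.015,0]
print("yaw",yaw,"stage",org,"box axis",org+R@[-.01,.12])
ws=[x for x in spotter.regions_of("top","wheel_centre")][:1]
M=ws[0]['region']&(d>0);Q=P[M];print(len(Q),ws[0]['score'],Q.mean(0))
for i in range(4):
    A=np.c_[Q[:,:2],np.ones(len(Q))];f=np.linalg.lstsq(A,Q[:,2],rcond=None)[0];e=A@f-Q[:,2];Q=Q[abs(e)<max(.004,1.0*e.std())]
print("slopes",f,np.degrees(np.arctan(np.hypot(*f[:2]))),len(Q))
ts=[spotter.tip_of("top","wheel_centre")[0]['position'] for _ in range(3)];print(np.round(ts,4))
t=np.mean(ts,0);print("plane z at tip",f@[t[0],t[1],1])
np.save('geo.npy',np.array([t,yaw],dtype=object),allow_pickle=True)
hs=spotter.tip_of("top","handle");print([(np.round(x['position'],4),x['score']) for x in hs])
import importlib,h;importlib.reload(h);from h import *
print("handle ang",[np.degrees(ang(np.array(x['position']))) for x in hs])
for y in range(0,180,30):
    b=np.radians(y);X=np.cos(b)*ex+np.sin(b)*ey
    for sg in(1,-1):
        T=np.c_[sg*X,np.cross(-n,sg*X),-n]
        J=[arm.inverse_kinematics(pt(t),T) for t in np.linspace(0,2*np.pi,9)]
        if any(j is None for j in J):print(y,sg,"none");continue
        J=np.array(J);print(y,sg,np.round(J.min(0),2),np.round(J.max(0),2))
print(telemetry.sense()['time_s'])
E
```

```text
((559.3800048828125, -123.44757080078125), (424.5030822753906, 210.57041931152344), 86.1582260131836)
yaw -0.06705160518741551 stage [ 0.5743463  -0.12445259] box axis [ 0.57240893 -0.00405223]
1559 0.78 [ 0.56479504 -0.02308583  0.09010447]
slopes [ 0.35383405 -0.01504197 -0.11279015] 19.501784985789794 1075
[[ 0.5656 -0.0176  0.0832]
 [ 0.5656 -0.0176  0.0832]
 [ 0.5656 -0.0176  0.0832]]
plane z at tip 0.08760312829571007
[(array([ 7.588e-01, -4.290e-02, -2.000e-04]), 0.68), (array([0.5354, 0.023 , 0.0743]), 0.61)]
handle ang [np.float64(-4.559802038845297), np.float64(131.38806238763433)]
0 1 [-0.72  0.35  0.59  2.1  -0.85  0.27 -1.33] [-0.51  0.46  0.84  2.32 -0.46  0.46 -0.8 ]
0 -1 [-0.32  0.3  -0.07  2.08 -0.34  0.22  1.09] [-0.02  0.36  0.31  2.29  0.35  0.37  1.87]
30 1 [-0.68  0.35  0.51  2.09 -0.85  0.26 -0.95] [-0.53  0.43  0.77  2.32 -0.34  0.43 -0.26]
30 -1 [-0.26  0.29  0.02  2.07 -0.1   0.21  1.7 ] [-0.04  0.36  0.15  2.3   0.22  0.37  2.14]
60 1 [-0.6   0.32  0.4   2.09 -0.78  0.23 -0.51] [-0.48  0.41  0.7   2.32 -0.23  0.4   0.2 ]
60 -1 [-0.14  0.3  -0.2   2.06  0.17  0.23  2.04] [ 0.19  0.36 -0.05  2.29  0.4   0.38  2.41]
90 1 [-0.52  0.31  0.38  2.09 -0.69  0.21 -0.06] [-0.42  0.39  0.61  2.31 -0.18  0.38  0.63]
90 -1 [-0.68  0.3  -1.18  2.02 -0.99  0.23 -2.22] [0.94 0.67 0.91 2.29 1.21 0.78 2.59]
120 1 [-0.47  0.31  0.32  2.09 -0.58  0.21  0.38] [-0.36  0.38  0.52  2.31 -0.09  0.37  1.05]
120 -1 [-0.9   0.36  0.72  2.1  -0.99  0.27 -2.02] [-0.59  0.5   0.92  2.32 -0.83  0.5  -1.7 ]
150 1 [-0.39  0.3  -0.05  2.08 -0.48  0.22  0.6 ] [-0.04  0.37  0.43  2.29  0.31  0.37  1.48]
150 -1 [-0.9   0.36  0.72  2.1  -0.99  0.27 -1.49] [-0.59  0.5   0.92  2.32 -0.83  0.5  -1.17]
0.9
```

```bash
python3 - <<'E'
from h import *
im,d,P=cloud("top")
z=P[...,2];m=(d>0)&(abs(z-.018)<.005)&(abs(P[...,0]-.57)<.13)&(P[...,1]<.065)&(P[...,1]>-.36)
k=cv2.morphologyEx(m.astype(np.uint8),cv2.MORPH_OPEN,np.ones((3,3)))
N,L,S,_=cv2.connectedComponentsWithStats(k);k=L==1+S[1:,4].argmax()
r=cv2.minAreaRect(P[k][:,:2].astype(np.float32)*1000);print(r)
w,h_=r[1];yaw=np.radians(r[2] if w<h_ else r[2]-90)
R=np.array([[np.cos(yaw),-np.sin(yaw)],[np.sin(yaw),np.cos(yaw)]]);org=np.array(r[0])/1000-R@[-.015,0]
print("yaw",yaw,"stage",org,"box",org+R@[-.01,.12])
M=(spotter.regions_of("top","wheel_centre")[0]['region'])&(d>0)
f=np.array([ 0.35383405,-0.01504197,-0.11279015])
e=P@[-f[0],-f[1],1]-f[2]
Q=P[M&(abs(e)<.006)];nn=np.array([-f[0],-f[1],1]);nn/=np.linalg.norm(nn)
ux=np.cross([0,1,0],nn);ux/=np.linalg.norm(ux);uy=np.cross(nn,ux)
c,rad=cv2.minEnclosingCircle(np.c_[Q@ux,Q@uy].astype(np.float32));cc=c[0]*ux+c[1]*uy+nn*np.median(Q@nn)
print("circle",cc,rad)
T=P[M&(e>.02)];hh=T[(T@nn)>np.quantile(T@nn,.5)];print("handle top",len(T),hh.mean(0),((hh@nn)-cc@nn).max())
np.save('geo.npy',np.array([np.array([cc[0],cc[1],cc[2]]),yaw],dtype=object),allow_pickle=True)
import importlib,h;importlib.reload(h);from h import *
print("handle ang",np.degrees(ang(hh.mean(0))))
for lean in(20,14,8):
  l=np.radians(lean);Z=Rz@[np.sin(l),0,-np.cos(l)]
  for y in(-60,-30,0,30,90):
    X=np.cos(np.radians(y))*np.cross(ey,-Z)+np.sin(np.radians(y))*ey
    TT=np.c_[X,np.cross(Z,X),Z]
    J=[arm.inverse_kinematics(pt(t,h=.02),TT) for t in np.linspace(0,2*np.pi,9)]
    if any(j is None for j in J):print(lean,y,"none");continue
    J=np.array(J);print(lean,y,np.round(J.min(0),2),np.round(J.max(0),2))
E
```

```text
((494.4722595214844, -6.854095458984375), (115.85880279541016, 61.76286315917969), 85.52509307861328)
yaw -0.0781018594984813 stage [ 0.50942653 -0.00802443] box [0.50881972 0.11238998]
circle [ 0.56473758 -0.02350983  0.08678251] 0.06582693755626678
handle top 75 [0.51945543 0.01853473 0.12708491] 0.05699361752818013
handle ang 129.5702573549567
20 -60 [-0.95  0.4   0.92  2.11 -1.03  0.35 -2.06] [-0.68  0.58  1.11  2.33 -0.83  0.61 -1.69]
20 -30 [-0.95  0.4   0.92  2.11 -1.03  0.35 -1.53] [-0.68  0.58  1.11  2.33 -0.83  0.61 -1.17]
20 0 [-0.83  0.33  0.6   2.1  -0.91  0.28 -1.29] [-0.49  0.48  0.94  2.32 -0.5   0.5  -0.77]
20 30 [-0.73  0.33  0.55  2.09 -0.84  0.28 -0.92] [-0.5   0.44  0.82  2.32 -0.37  0.46 -0.27]
20 90 [-0.58  0.32  0.42  2.09 -0.69  0.25 -0.04] [-0.44  0.39  0.65  2.32 -0.19  0.4   0.63]
14 -60 [-0.98  0.53  1.11  2.03 -0.98  0.58 -1.98] [-0.78  0.62  1.11  2.26 -0.89  0.74 -1.72]
14 -30 [-0.98  0.53  1.11  2.03 -0.98  0.58 -1.46] [-0.78  0.62  1.11  2.26 -0.89  0.74 -1.2 ]
14 0 [-0.82  0.41  0.66  2.02 -0.87  0.47 -1.33] [-0.58  0.49  1.    2.26 -0.46  0.59 -0.78]
14 30 [-0.71  0.36  0.54  2.02 -0.77  0.42 -0.95] [-0.51  0.46  0.9   2.25 -0.33  0.56 -0.35]
14 90 [-0.56  0.34  0.42  2.01 -0.59  0.39 -0.01] [-0.41  0.41  0.71  2.25 -0.22  0.54  0.53]
8 -60 [-0.95  0.58  1.11  1.96 -0.86  0.71 -2.05] [-0.75  0.67  1.11  2.19 -0.82  0.87 -1.84]
8 -30 [-0.95  0.58  1.11  1.96 -0.86  0.71 -1.53] [-0.75  0.67  1.11  2.19 -0.82  0.87 -1.31]
8 0 [-0.75  0.43  0.66  1.94 -0.71  0.59 -1.37] [-0.54  0.5   0.95  2.19 -0.43  0.72 -0.93]
8 30 [-0.58  0.39  0.56  1.94 -0.54  0.55 -0.93] [-0.47  0.47  0.76  2.18 -0.35  0.71 -0.58]
8 90 [-0.49  0.36  0.43  1.94 -0.41  0.53  0.02] [-0.38  0.44  0.59  2.17 -0.25  0.69  0.36]
```

```bash
cat >> h.py <<'E'
yaw=-.05
c,s=np.cos(yaw),np.sin(yaw);Rz=np.array([[c,-s,0],[s,c,0],[0,0,1]])
ex=Rz@[np.cos(a),0,np.sin(a)];ey=Rz@[0,1,0];n=Rz@[-np.sin(a),0,np.cos(a)]
l=np.radians(14);Z=Rz@[np.sin(l),0,-np.cos(l)];T=np.c_[ey,np.cross(Z,ey),Z]
def force():
    return np.array(telemetry.sense()['wrist_force'])
def tang(F,th,lag=np.radians(31)):   # resisting force at the handle, tangential
    t=th-lag;return F@(-np.sin(t)*ex+np.cos(t)*ey)
E
python3 - <<'E'
from h import *
D=np.radians
arm.command_gripper(0.0)
th=D(190)
arm.movep(pt(th,h=.13),T);arm.sleep(.2)
arm.move_l(pt(th,h=.02),feed=.15)
F0=force();np.save('F0.npy',F0);print(F0,telemetry.sense()['time_s'])
for i in range(12):
    th-=D(30);arm.move_l(pt(th,h=.02),feed=.1)
    F=force()-F0;print(round(np.degrees(th)),np.round(F,1),round(tang(F,th),2))
    if np.linalg.norm(F)>8:break
print(telemetry.sense()['time_s'],np.linalg.norm(telemetry.sense()['position']-pt(th,h=.02)));np.save('th.npy',th)
im,d=viewer.camera("scene");cv2.imwrite("pics/c.png",cv2.resize(im[140:330,130:340,::-1],None,fx=2.8,fy=2.8))
for cm in("scene","top"):
    if cm=="top":viewer.camera(cm)
    for q in("dog_face","stop_face","handle"):print(cm,q,[(np.round(x['position'],4),round(x['score'],2),round(np.degrees(ang(np.array(x['position']))))) for x in spotter.tip_of(cm,q)[:2]])
E
```

```text
[ 0.25396942 -0.07346154  0.23871475] 5.2583
160 [ 0.4  0.2 -0.7] -0.22
130 [-1.  -0.6 -0.3] 1.06
100 [-1.1 -0.3  0.8] 0.6
70 [-0.8  1.3  0.2] 1.45
40 [-0.2  0.8 -0.3] 0.87
10 [0.2 1.  0.2] 1.07
-20 [ 0.4  0.  -0.6] 0.16
-50 [ 0.6  0.4 -0.5] 0.41
-80 [ 0.4 -0.5 -0.1] 0.46
-110 [ 0.   0.4 -0.1] -0.3
-140 [0.8 0.4 0.1] -0.28
-170 [0.1 0.1 0.3] -0.16
10.1583 0.0004517434720403792
scene dog_face [(array([ 0.4736, -0.2387,  0.0638]), 0.75, -111)]
scene stop_face [(array([ 0.4682, -0.2059,  0.058 ]), 0.8, -116)]
scene handle [(array([ 0.5186, -0.0088,  0.0678]), 0.6, 166)]
top dog_face [(array([ 0.472 , -0.2386,  0.0633]), 0.92, -111)]
top stop_face [(array([ 0.4742, -0.2055,  0.0642]), 0.67, -114), (array([ 0.7604, -0.0404, -0.0017]), 0.61, -3)]
top handle []
```

View pics/c.png

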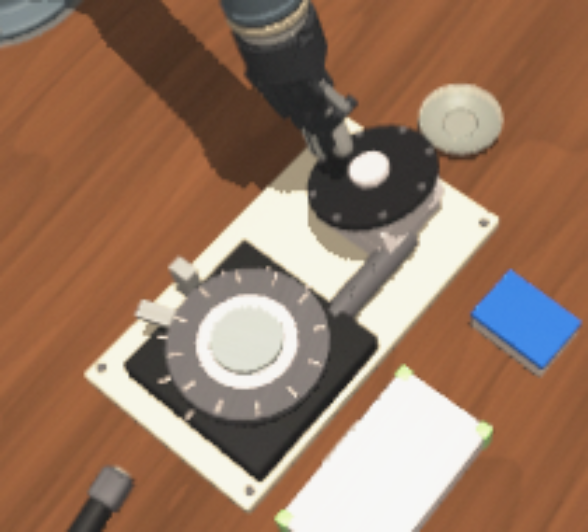

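The pusher at (335,150) sits behind the handle. The dog at (155,313) has moved towards the post at (185,272), with about 33 mm, or 2.4 turns, still to go.

```bash
python3 - <<'E'
from h import *
D=np.radians
F0=np.load('F0.npy');th=float(np.load('th.npy'));out=[]
for i in range(22):
    th-=D(30);arm.move_l(pt(th,h=.02),feed=.1)
    F=np.mean([force()for _ in range(3)],0)-F0;out.append(round(tang(F,th),1))
    if np.linalg.norm(F)>4.5:break
print(out,np.degrees(th),telemetry.sense()['time_s']);np.save('th.npy',th)
for cm in("scene","top"):
    viewer.camera(cm)
    for q in("dog_face","stop_face","handle"):print(cm,q,[(np.round(x['position'],4),round(x['score'],2),round(np.degrees(ang(np.array(x['position']))))) for x in spotter.tip_of(cm,q)[:2]])
E
```

```text
[np.float64(1.3), np.float64(1.0), np.float64(1.6), np.float64(0.4), np.float64(2.0), np.float64(-0.6), np.float64(0.6), np.float64(-1.0), np.float64(-0.2), np.float64(0.4), np.float64(0.0), np.float64(0.8), np.float64(0.7), np.float64(-0.0), np.float64(1.1), np.float64(0.8), np.float64(0.9), np.float64(0.5), np.float64(0.2), np.float64(0.4), np.float64(-0.4), np.float64(1.2)] -829.9999999999995 19.5417
scene dog_face [(array([ 0.4723, -0.2146,  0.0623]), 0.7, -114)]
scene stop_face [(array([ 0.4686, -0.2073,  0.0576]), 0.66, -116)]
scene handle []
top dog_face [(array([ 0.4696, -0.2141,  0.0614]), 0.91, -115)]
top stop_face [(array([ 0.4715, -0.2063,  0.0643]), 0.86, -115)]
top handle []
```

```bash
cat >> h.py <<'E'
def meas(F0,k=6):
    f=[]
    for _ in range(k):arm.sleep(.02);f.append(force())
    return np.mean(f,0)-F0
E
python3 - <<'E'
from h import *
D=np.radians
F0=np.load('F0.npy');th=float(np.load('th.npy'));out=[]
for i in range(36):
    th-=D(10);arm.move_l(pt(th,h=.02),feed=.06)
    F=meas(F0);t=tang(F,th);out.append((round(np.degrees(th)),round(float(t),1),round(float(np.linalg.norm(F)),1)))
    if t>3.3 or np.linalg.norm(F)>5:break
print(out,np.round(F,2),telemetry.sense()['time_s']);np.save('th.npy',th)
E
```

```text
[(-840, 0.3, 0.3), (-850, 0.7, 0.8), (-860, 0.7, 0.7), (-870, 0.3, 0.3), (-880, 0.6, 0.6), (-890, 0.7, 0.8), (-900, 0.8, 0.9), (-910, 1.3, 1.4), (-920, 1.3, 1.3), (-930, 1.3, 1.4), (-940, 0.9, 0.9), (-950, 1.3, 1.3), (-960, 1.3, 1.3), (-970, 1.3, 1.3), (-980, 1.2, 1.3), (-990, 1.6, 1.6), (-1000, 1.1, 1.2), (-1010, 1.3, 1.3), (-1020, 0.9, 1.1), (-1030, 1.1, 1.2), (-1040, 1.0, 1.2), (-1050, 0.5, 0.9), (-1060, 1.1, 1.2), (-1070, 2.9, 3.0), (-1080, 4.4, 4.5)] [1.55 4.18 0.42] 29.7333
```

```bash
python3 - <<'E'
from h import *
D=np.radians
F0=np.load('F0.npy');th=float(np.load('th.npy'))
th-=D(13);arm.move_l(pt(th,h=.02),feed=.04)
F=meas(F0);print(tang(F,th),np.round(F,2))
im,d=viewer.camera("top");cv2.imwrite("pics/d.png",cv2.resize(im[180:290,230:390,::-1],None,fx=4,fy=4,interpolation=2))
arm.sleep(1.0);F=meas(F0);print(tang(F,th),np.round(F,2))
for i in range(9):
    th+=D(10);arm.move_l(pt(th,h=.02),feed=.05)
    F=meas(F0,3);print(round(np.degrees(th)),round(tang(F,th),2),end='; ')
np.save('th.npy',th);print(telemetry.sense()['time_s'])
viewer.camera("scene")
for q in("dog_face","stop_face","handle"):print(q,[(np.round(x['position'],4),round(x['score'],2),round(np.degrees(ang(np.array(x['position']))))) for x in spotter.tip_of("scene",q)[:2]])
E
```

```text
5.974707167667307 [3.91 4.53 0.77]
5.888232597873328 [4.05 4.17 1.04]
-1083 4.61; -1073 3.0; -1063 1.19; -1053 0.65; -1043 -0.05; -1033 -0.25; -1023 0.52; -1013 0.3; -1003 0.63; 34.7917
dog_face [(array([ 0.4724, -0.2071,  0.0625]), 0.58, -115)]
stop_face [(array([ 0.4708, -0.2078,  0.0589]), 0.95, -115)]
handle [(array([ 0.6121, -0.0289,  0.1002]), 0.56, -4), (array([ 0.4721, -0.2105,  0.0598]), 0.45, -115)]
```

View pics/d.png

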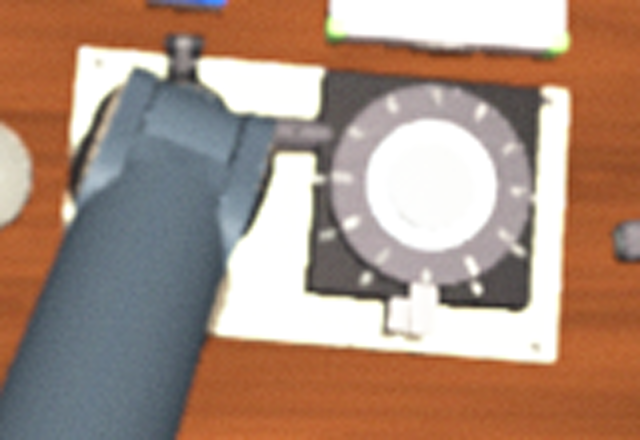

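At the hold, the dog at (425,305) is against the post at (400,315). The spring force was about 6 N, so the wind-up was about 0.6 rad, and the handle has since sprung back. Next I'll lift clear and check.

```bash
python3 - <<'E'
from h import *
th=float(np.load('th.npy'))
arm.move_l(pt(th,h=.14),feed=.12)
p=telemetry.sense()['position'];arm.move_l(p+np.array([-.05,.05,.08]),feed=.15)
arm.sleep(.5);viewer.camera("scene")
for q in("dog_face","stop_face","handle"):print(q,[(np.round(x['position'],4),round(x['score'],2),round(np.degrees(ang(np.array(x['position']))))) for x in spotter.tip_of("scene",q)[:2]])
im,d=viewer.camera("scene");cv2.imwrite("pics/e.png",cv2.resize(im[140:330,130:340,::-1],None,fx=2.8,fy=2.8))
print(force()-np.load('F0.npy'),telemetry.sense()['time_s'])
E
```

```text
dog_face [(array([ 0.4704, -0.2067,  0.064 ]), 0.58, -115)]
stop_face [(array([ 0.4703, -0.2065,  0.0606]), 0.71, -115), (array([ 0.5636, -0.0242,  0.0864]), 0.59, -147)]
handle [(array([ 0.6094, -0.0281,  0.1021]), 0.46, -3)]
[ 0.16287479 -0.52498687  0.11096472] 37.75
```

View pics/e.png

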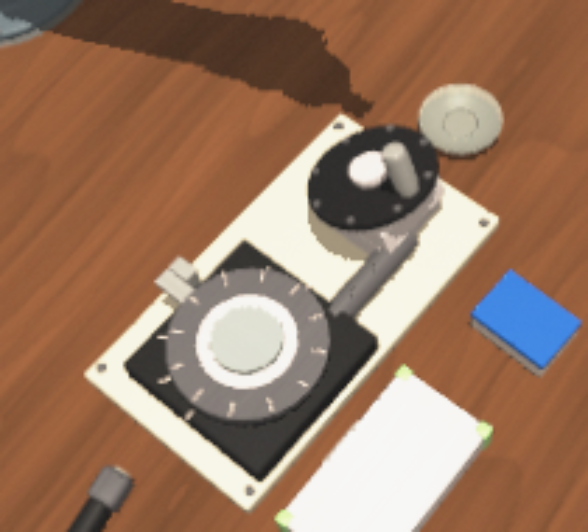

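The dog at (175,285) rests against the post, the handle is free at about (400,170), and the bystanders are where they were.

```bash
python3 -c "
from rig import finish_job;print(finish_job())"
```

```text
the job is handed in; nothing more can be done
None
```

I wound the stage on until the dog met the stop, seated it at about 6 N (roughly a tenth of a turn) for just over a second, and let the handle spring back; the dog was still against the stop when I handed the job in at about 38 s.

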